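Find the check jar by feel and load it in the reader

TASK

One of the three identical red-lidded jars on the reader's deck has a steel block sealed inside; the other two are light. Push the jars gently to feel which is heavy, slide that one along the deck, without lifting it, into the blue bay until it stands fully home against the back stop, and then press the green start button all the way down. Start the reader only with the heavy jar in the bay and never leave a light jar there; leave the light jars standing upright on the deck, and the two loose caps on the deck where they lie.

Things in the scene. Friction and masses are not known exactly. Their poses are not given: they have to be found in the camera images.
- deck: reader's grey loading deck, a fixed plate 260 mm (its x) by 400 mm (its y), 16 mm thick; origin under its centre, on the bench. Jars stand near its -y end and are pushed along its +y into the blue U-shaped bay at its +y end, open towards -y and above. Beside the bay, around deck (+90, +155) mm, stands a white display block 62 x 70 mm, 28 mm high
- home (a point): point on the deck top at deck x = 0, y = +145 mm, axes as the deck's: where the centre of a jar's underside comes when home. Back stop face (50 mm high) 27 mm beyond it in +y; two blue side fences, 30 mm high, 6 mm thick, 72 mm apart inside (36 mm either side), from y = -30 mm to the stop, with lead-ins flaring outwards from y = -53 mm; all relative to this point
- pan (a joint): aluminium weighing pan that forms the bay's floor (68 x 56 mm), flush with the deck when empty; value: m it has sunk, 0 to 0.005, on a spring of 1500 N/m. The heavy jar sinks it 3 to 4 mm, a light jar under 1 mm
- start (a joint): green start push button, 30 mm across, spring-loaded; value: m pressed, 0 to 0.006; 5 N for full travel
- start_top (a point): centre of the top face of the green start button when released; it is pressed straight down. It stands on the deck beside the bay, 90 mm from the bay's middle line on the deck's -x side
- jar_a: one of three identical opaque white round jars with a narrower red lid: 54 mm diameter up to 30 mm height, tapering to 51 mm; 68 mm high with lid; origin at the centre of its underside, z up. The three stand in a row along the deck's x, about 75 mm apart, up to 50 mm staggered in y. Pushed low down they slide without tipping
- jar_b: second of the three identical jars (see jar_a). Any one of the three, different each time, has a steel block sealed inside and weighs 0.50 to 0.58 kg; the other two weigh 0.08 to 0.10 kg. This cannot be seen, but sliding the heavy jar over the deck takes about 2.5 to 4 N, a light one under 1 N
- jar_c: third of the three identical jars (see jar_a and jar_b)
- cap_white: bystander, to be left alone: white screw cap, on the deck; 38 mm wide, 11 mm high; origin at the centre of its underside
- cap_red: bystander, to be left alone: red screw cap, on the deck; 38 mm wide, 11 mm high; origin at the centre of its underside
Mind the look-alikes: they are no part of the job. Leave any black or yellow look-alike of the jar_a alone. Leave any turquoise look-alike of the jar_c alone.

How it is judged:
On the way, in this order (a step that is already met when the one before it is completed fails the run):
1. the heavy jar stands home in the bay, let go, with the pan sunk (((y of jar_a in the frame of home between -0.005 and 0.006 m and x of jar_a in the frame of home between -0.014 and 0.014 m) or (y of jar_b in the frame of home between -0.005 and 0.006 m and x of jar_b in the frame of home between -0.014 and 0.014 m) or (y of jar_c in the frame of home between -0.005 and 0.006 m and x of jar_c in the frame of home between -0.014 and 0.014 m)) and value of joint pan above 0.0025 m and contact force between the fingers and jar_a below 0.2 N and contact force between the fingers and jar_b below 0.2 N and contact force between the fingers and jar_c below 0.2 N), for 0.2 s.
2. the start button is pressed down (4.5 mm or more) (value of joint start above 0.0045 m).
At the end, for the whole second after the job is handed in: the heavy jar stands in the bay within 5 mm of the back stop and has sunk the pan by more than 2.5 mm; all three jars stand upright (tilt within 0.12 rad) on the deck or pan, at rest; the start button is released (((y of jar_a in the frame of home between -0.005 and 0.006 m and x of jar_a in the frame of home between -0.014 and 0.014 m) or (y of jar_b in the frame of home between -0.005 and 0.006 m and x of jar_b in the frame of home between -0.014 and 0.014 m) or (y of jar_c in the frame of home between -0.005 and 0.006 m and x of jar_c in the frame of home between -0.014 and 0.014 m)) and value of joint pan above 0.0025 m and value of joint start below 0.002 m and angle between each of jar_a, jar_b, jar_c's own z axis and vertical below 0.12 rad and z of jar_a in the frame of home between -0.009 and 0.005 m and z of jar_b in the frame of home between -0.009 and 0.005 m and z of jar_c in the frame of home between -0.009 and 0.005 m and linear speed of each of jar_a, jar_b, jar_c below 0.02 m/s); the robot touches nothing.
It fails at once if the start button is pressed without the heavy jar on the pan (value of joint start above 0.003 m and value of joint pan below 0.002 m).
It fails at once if a light jar is left in the bay (((y of jar_a in the frame of home between -0.005 and 0.006 m and x of jar_a in the frame of home between -0.014 and 0.014 m) and value of joint pan below 0.0015 m and contact force between the fingers and jar_a below 0.05 N and linear speed of jar_a below 0.01 m/s) or ((y of jar_b in the frame of home between -0.005 and 0.006 m and x of jar_b in the frame of home between -0.014 and 0.014 m) and value of joint pan below 0.0015 m and contact force between the fingers and jar_b below 0.05 N and linear speed of jar_b below 0.01 m/s) or ((y of jar_c in the frame of home between -0.005 and 0.006 m and x of jar_c in the frame of home between -0.014 and 0.014 m) and value of joint pan below 0.0015 m and contact force between the fingers and jar_c below 0.05 N and linear speed of jar_c below 0.01 m/s)).
It fails at once if a jar is lifted more than 12 mm off the deck (z of any of jar_a, jar_b, jar_c in the frame of home above 0.012 m).
It fails at once if a jar is tipped by more than 0.4 rad (angle between any of jar_a, jar_b, jar_c's own z axis and vertical above 0.4 rad).
It fails at once if a loose cap on the deck is moved by more than 25 mm (distance of any of cap_white, cap_red from where it was at the start of the episode above 0.025 m).
It also fails if it takes over 72 s, if anything falls off the work surface, if the arm or the gripper's body presses on something with over 40 N, if the wrist force passes 120 N, or if a joint passes its speed limit or range.

ROBOT

A 6-joint arm with a two-finger parallel gripper is mounted at the origin on the work surface. World frame = base frame: x ahead of the robot, y to its left, z up, the work surface at z = 0. Lengths are in m, angles in rad, forces in N, time in s.
With the tool pointing down it reaches from about 0.25 to 0.775 m from the base axis. Payload 4 kg.
Tool frame: the origin (TCP) lies at the very end of the fingers, on their centre line; the grasp point (between the pads) lies 19 mm behind it; z points along the fingers, y is the direction in which the jaws open and shut (so a half turn about z gives the same grasp; the last joint's range is limited). The gripper opens to 94 mm and grips with 3 to 60 N. Pads are 16 mm wide; open, the fingers measure 119 mm over their backs; the gripper's body (75 mm by 177 mm) begins 78 mm behind the grasp point.
Start: joints at [-1.277, 0.087, 1.371, -0, 1.684, -0.103], TCP at [0.213, -0.507, 0.206] pointing down, gripper open.
Joint ranges: [-3.1, 3.1], [-0.76, 2.03], [0.27, 2.55], [-1.08, 4.22], [0.17, 2.65], [-2.57, 2.57]. Speed limits (rad/s): [2.79, 2.79, 3.14, 3.14, 3.14, 3.14].

INTERFACE

Orientations are given as a unit quaternion [x, y, z, w].
In Python, from workcell import manip gives the robot as it stands. Calls block until the motion is done:
- manip.move_to(position, orientation): joint-space move of the TCP to a pose.
- manip.line_to(position, rot=None, feed=0.15, threshold=None): straight line of the TCP; rot=None keeps the orientation; feed is the mean speed in m/s. With threshold (N) it stops when the force on the tool has changed by that much, and returns True; else False.
- manip.movej(angles): joint-space move.
- manip.grip(opening, squeeze=None): opening from 0.0 (shut) to 1.0 (fully open); squeeze is the grip in N (None keeps the last); returns when the fingers have stopped.
- manip.sleep(seconds).
- manip.ik(position, orientation): joint angles nearest the present ones, or None.
- manip.capture(name): name is "side" or "top" or "wrist"; returns a dict with "frame" (400x640x3 uint8, red, green, blue), "fx", "fy", "cx", "cy" (pixels), "pose" (4x4, takes a point from camera to world coordinates); the wrist camera has in their place "T_tool_cam" (4x4, takes a point from camera to tool coordinates, whose origin is the TCP and whose axes are the flange's). Camera axes: x right, y up, looking along -z (the intrinsics and any distortion apply to the point x, -y, -z); pixel columns grow to the right and rows downward; lengths in m; the calibration is good to about 2 mm. A picture is of the moment at which its call begins: read the wrist's pose just before it. There is no depth.
A pose or a line that the arm cannot do raises manip.PlanningError and nothing moves.
- manip.hand_in(): hands the job in, once; it reports no verdict.
Trained networks look in a picture, given as the dict that the camera call returned (one of the last four; its "shot" number tells which), for a name from the list of things; names that differ only in an ending like _2 or _b are one class to them, and where a whole thing is asked for, a point or a joint stands for the part that bears it (a point fixed in the world has none). Each returns a list of dicts, best first, with "confidence" (0 to 1); they miss things now and then, are a little off and sometimes report something else, mostly with a low value. They report only what shows in the picture. A call takes as long as a camera call. They do not tell look-alikes from the thing itself.
- manip.look_for(picture, query): "location" ([x, y, z] in m, in world coordinates, good to about 4 mm: the middle of the surface that is visible of it).
- manip.regions_of(picture, query): "region" (400x640 bool, what is visible of it).
Readings, each from a call of its own:
- manip.read_t(): time.
- manip.read_q(): joint angles.
- manip.read_qd(): joint speeds.
- manip.read_joint_efforts(): joint torques, N m.
- manip.read_tool_pos(): TCP position.
- manip.read_eef_rot(): TCP orientation.
- manip.read_wrist_force(): force on the tool from outside, world axes, zero at the start.
- manip.read_moment(): the same for the moment, N m.
- manip.read_grip_width(): opening from 0.0 (shut) to 1.0 (fully open).
Only numpy, scipy, OpenCV 4.12 (cv2) and the standard library are available. Lean on these libraries where they do the work, as an engineer would, in place of code of your own. Each camera call takes 0.05 s, during which the arm holds its last target.

## Working session

There is one attempt and no reset: what is moved stays moved. The work goes in short steps, each a Python script; the robot and the scene stay as the last script left them, time stands still between calls to the robot, and variables do not carry over. Pictures are saved under pics/ and viewed, and the job is handed in when it is done.

```bash
mkdir -p pics; ls; cat > h.py <<'E'
from workcell import manip
import numpy as np, cv2
def save(p,n,crop=None,s=1):
    f=p["frame"][:,:,::-1]
    if crop: f=f[crop[1]:crop[3],crop[0]:crop[2]]
    f=cv2.resize(f,None,fx=s,fy=s,interpolation=cv2.INTER_CUBIC)
    cv2.imwrite("pics/"+n,f)
def proj(p,P):
    T=np.linalg.inv(p["pose"]);c=(T@np.append(P,1))[:3]
    return np.array([p["cx"]+p["fx"]*c[0]/-c[2],p["cy"]+p["fy"]*(-c[1])/-c[2]])
def back(p,uv,z):
    d=np.array([(uv[0]-p["cx"])/p["fx"],-(uv[1]-p["cy"])/p["fy"],-1.])
    R=p["pose"][:3,:3];o=p["pose"][:3,3];d=R@d
    return o+d*(z-o[2])/d[2]
E
python3 - <<'E'
from h import *
for n in ("top","side"):
    p=manip.capture(n); save(p,n+"1.png")
    print({k:v for k,v in p.items() if k!="frame"})
    for q in ("deck","pan","start","jar_a","cap_white","cap_red"):
        for r in manip.look_for(p,q): print(n,q,np.round(r["location"],4),round(r["confidence"],2),np.round(proj(p,r["location"])))
print(manip.read_t(),manip.read_eef_rot())
E
```

```text
pics
{'fx': 484.8672401246082, 'fy': 484.8672401246082, 'cx': 317.20074367726534, 'cy': 204.93531318496832, 'pose': array([[ 0.024998  ,  0.98273917, -0.1832998 ,  0.31886788],
       [-0.99949477,  0.02096915, -0.02388528, -0.04485627],
       [-0.01962936,  0.18380428,  0.98276685,  0.99259412],
       [ 0.        ,  0.        ,  0.        ,  1.        ]]), 'shot': 1}
top deck [0.5373 0.0347 0.0144] 0.81 [291. 187.]
top deck [ 0.4836 -0.0936  0.0877] 0.56 [354. 208.]
top pan [0.5282 0.1705 0.016 ] 0.76 [225. 190.]
top start [0.4364 0.157  0.0396] 0.75 [227. 233.]
top jar_a [ 0.4847 -0.0949  0.0839] 0.96 [355. 208.]
top jar_a [ 0.6298 -0.0879  0.083 ] 0.94 [352. 135.]
top jar_a [ 0.5659 -0.2609  0.0668] 0.87 [440. 170.]
top jar_a [ 0.4614 -0.2806  0.0696] 0.8 [452. 223.]
top jar_a [ 0.3401 -0.118   0.0685] 0.67 [366. 285.]
top jar_a [ 0.5587 -0.0826  0.0831] 0.59 [349. 170.]
top cap_white [0.6349 0.085  0.0262] 0.72 [268. 140.]
top cap_white [ 0.4832 -0.0926  0.088 ] 0.49 [354. 208.]
top cap_red [0.4432 0.0488 0.0318] 0.54 [281. 231.]
top cap_red [0.5376 0.0386 0.0171] 0.51 [289. 18
[... 425 characters left out ...]
ide pan [0.5285 0.1612 0.0118] 0.74 [306. 166.]
side start [0.6381 0.078  0.027 ] 0.72 [366. 170.]
side start [0.433 0.148 0.04 ] 0.64 [265. 166.]
side jar_a [ 0.5574 -0.28    0.0536] 0.97 [422. 293.]
side jar_a [ 0.5619 -0.1046  0.0644] 0.92 [372. 213.]
side jar_a [ 0.6297 -0.1018  0.0627] 0.91 [406. 205.]
side jar_a [ 0.4851 -0.1121  0.0668] 0.73 [331. 224.]
side jar_a [ 0.342  -0.1342  0.0505] 0.71 [249. 261.]
side jar_a [ 0.4602 -0.2999  0.0599] 0.56 [365. 320.]
side cap_white [0.6393 0.0791 0.0223] 0.65 [366. 172.]
side cap_red [0.4442 0.039  0.0276] 0.65 [284. 198.]
side cap_red [ 0.6278 -0.1048  0.0618] 0.18 [406. 207.]
0.7 [9.80383067e-01 1.97101580e-01 3.16693409e-06 9.06804895e-05]
```

```bash
python3 -c "
import cv2
a=cv2.imread('pics/top1.png')
cv2.imwrite('pics/top1c.png',cv2.resize(a[80:320,160:480],None,fx=2.5,fy=2.5,interpolation=2))"
```

```text
(no output)
```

View pics/top1c.png

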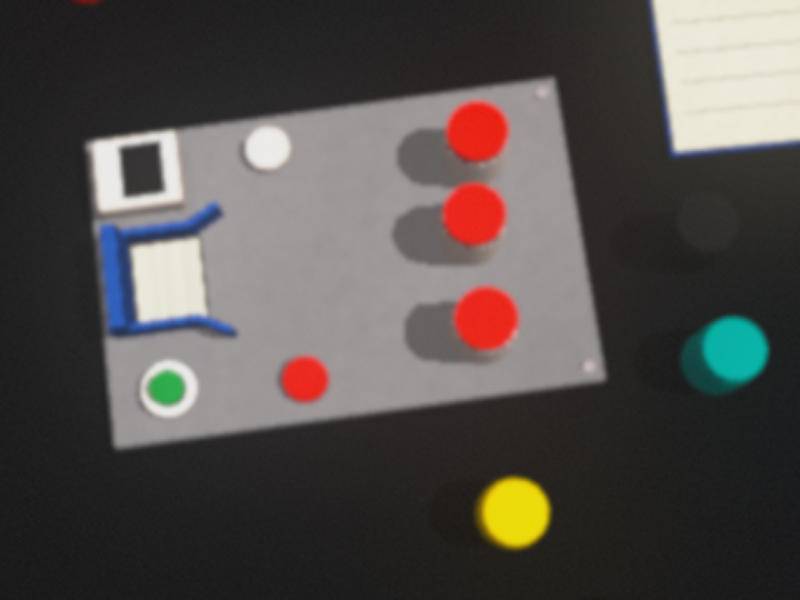

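View pics/side1.png

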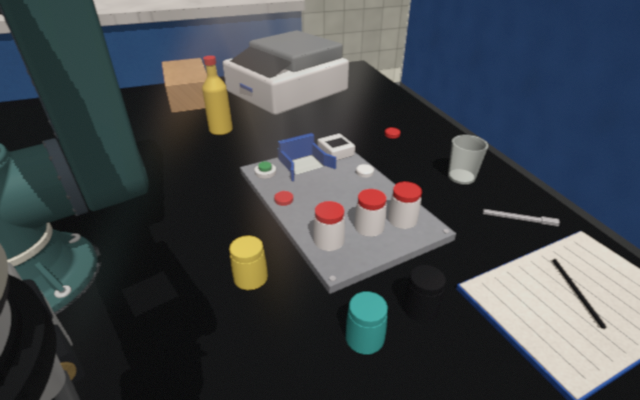

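Top crop: the three red-lidded jars on the deck are at crop (477,131), (474,214) and (486,318), which is full-frame (351,132), (350,166) and (354,207). The yellow (514,512), turquoise (735,350) and black (708,221) look-alikes are off the deck. The caps are white (267,148) and red (305,379), the bay is on the left, and the button is at (167,388). Next I'll compute the deck frame.

```bash
python3 - <<'E'
from h import *
import json
p=manip.capture("top")
# deck corners from segmentation
m=None
hsv=cv2.cvtColor(p["frame"],cv2.COLOR_RGB2HSV)
r=manip.regions_of(p,"deck")[0]["region"].astype(np.uint8)
for extra in ("jar_a",): pass
c=max(cv2.findContours(r,0,1)[0],key=cv2.contourArea)
rect=cv2.minAreaRect(cv2.convexHull(c)); q=cv2.approxPolyDP(cv2.convexHull(c),8,True)[:,0]
print("approx",q.tolist())
pts=np.array([[87,142],[555,78],[605,380],[115,448]])/2.5+[160,80]
W=np.array([back(p,u,.016) for u in pts]); print(np.round(W,4))
print([np.linalg.norm(W[i]-W[(i+1)%4]).round(4) for i in range(4)])
cen=W.mean(0); yv=(W[0]-W[1]+W[3]-W[2])[:2]; xv=(W[0]-W[3]+W[1]-W[2])[:2]
a1=np.arctan2(yv[1],yv[0])-np.pi/2; a2=np.arctan2(xv[1],xv[0]); print("yaw",a1,a2,"cen",cen)
a=(2*a1+a2)/3; R=np.array([[np.cos(a),-np.sin(a)],[np.sin(a),np.cos(a)]])
out=dict(c=cen[:2].tolist(),a=float(a))
def blob(lo,hi,z,tag,area=60):
    mk=cv2.inRange(hsv,lo,hi)
    n,_,st,ce=cv2.connectedComponentsWithStats(mk)
    for i in range(1,n):
        if st[i,4]>area:
            w=back(p,ce[i],z); print(tag,ce[i].round(1),st[i,4],"W",w.round(4),"deck",(R.T@(w[:2]-cen[:2])).round(4))
blob((0,150,90),(8,255,255),.084,"red z84")
blob((0,150,90),(8,255,255),.027,"red z27")
blob((50,100,60),(75,255,255),.04,"green")
blob((105,120,60),(120,255,255),.046,"blue")
json.dump(out,open("deck.json","w"))
for q,z in (("cap_white",.027),("pan",.016),("start",.035)):
    for k in manip.regions_of(p,q):
        ys,xs=np.nonzero(k["region"]); w=back(p,(xs.mean(),ys.mean()),z); print(q,round(k["confidence"],2),len(xs),w.round(4),(R.T@(w[:2]-cen[:2])).round(4))
E
```

```text
approx [[381, 112], [400, 232], [206, 258], [197, 136]]
[[ 0.6421  0.2415  0.016 ]
 [ 0.7061 -0.1535  0.016 ]
 [ 0.449  -0.1939  0.016 ]
 [ 0.3849  0.2003  0.016 ]]
[np.float64(0.4001), np.float64(0.2602), np.float64(0.3994), np.float64(0.2604)]
yaw 0.16089250538176159 0.15742905011609426 cen [0.54554431 0.02361309 0.016     ]
red z84 [193.9  71.4] 284 W [0.7575 0.2333 0.084 ] deck [0.2426 0.1733]
red z84 [350.4 132.2] 452 W [ 0.6347 -0.0842  0.084 ] deck [ 0.0708 -0.1206]
red z84 [349.1 165.2] 481 W [ 0.5678 -0.0825  0.084 ] deck [ 0.0051 -0.1083]
red z84 [353.8 207. ] 490 W [ 0.4859 -0.0926  0.084 ] deck [-0.0774 -0.1052]
red z84 [281.5 231.2] 248 W [0.4363 0.0434 0.084 ] deck [-0.1047  0.037 ]
red z84 [ 42.7 253.5] 305 W [0.3838 0.4945 0.084 ] deck [-0.0848  0.4906]
red z27 [193.9  71.4] 284 W [0.785  0.2507 0.027 ] deck [0.2726 0.1861]
red z27 [350.4 132.2] 452 W [ 0.6545 -0.0867  0.027 ] deck [ 0.09   -0.1262]
red z27 [349.1 165.2] 481 W [ 0.5834 -0.0849  0.027 ] deck [ 0.0202 -0.1131]
red z27 [353.8 207. ] 490 W [ 0.4964 -0.0956  0.027 ] deck [-0.0675 -0.1098]
red z27 [281.5 231.2] 248 W [0.4437 0.049  0.027 ] deck [-0.0965  0.0412]
red z27 [ 42.7 253.5] 305 W [0.3878 0.5283 0.027 ] deck [-0.0754  0.5234]
green [601.6  94.1] 77 W [ 0.7416 -0.6025  0.04  ] deck [ 0.0939 -0.6494]
green [226.3 234.8] 129 W [0.4325 0.1571 0.04  ] deck [-0.0903  0.1498]
blue [597.7 124.3] 2995 W [ 0.6738 -0.586   0.046 ] deck [ 0.0296 -0.6223]
blue [615.3 103.2] 81 W [ 0.7196 -0.6251  0.046 ] deck [ 0.0686 -0.6681]
blue [215.9 189.5] 694 W [0.5226 0.1822 0.046 ] deck [0.0026 0.1603]
blue [ 14.6 206.6] 95 W [0.479  0.5864 0.046 ] deck [0.0238 0.5662]
cap_white 0.48 270 [0.636  0.0877 0.027 ] [0.0995 0.0488]
pan 0.71 778 [0.5267 0.1653 0.016 ] [0.004  0.1428]
start 0.63 184 [0.4343 0.1582 0.035 ] [-0.0884  0.1505]
```

```bash
cat >> h.py <<'E'
import json
from scipy.spatial.transform import Rotation as Ro
D=json.load(open("deck.json")); DC=np.array(D["c"]); DA=D["a"]
DR=np.array([[np.cos(DA),-np.sin(DA)],[np.sin(DA),np.cos(DA)]])
def w(x,y,z): return list(DC+DR@np.array([x,y]))+[z]   # deck x,y, world z
def dk(P): return DR.T@(np.array(P)[:2]-DC)
def rot(dirang=0.,flip=False):
    """jaw axis perpendicular to push direction; dirang = push dir rotation from deck +y (ccw)"""
    a=DA+dirang+(np.pi if flip else 0)
    y=np.array([np.cos(a),np.sin(a),0]); z=np.array([0,0,-1.]); x=np.cross(y,z)
    return list(Ro.from_matrix(np.c_[x,y,z]).as_quat())
E
python3 - <<'E'
from h import *
for f in (0,1):
    for P in (w(.005,-.16,.12),w(0,.115,.026),w(-.09,.15,.05)):
        q=manip.ik(P,rot(0,f)); print(f,None if q is None else np.round(q,2))
E
```

```text
0 [-0.32  0.21  1.4  -0.    1.53 -0.48]
0 [ 0.15  0.18  1.63 -0.    1.33 -0.01]
0 [ 0.23 -0.03  1.8  -0.    1.36  0.07]
1 None
1 None
1 None
```

```bash
python3 - <<'E'
from h import *
manip.grip(0.32)
jars={"B":(.005,-.108),"A":(.071,-.1206),"C":(-.0774,-.1052)}
r=rot(0)
for k,(x,y) in jars.items():
    manip.move_to(w(x,y-.055,.13),r)
    manip.line_to(w(x,y-.055,.027),feed=.12)
    manip.sleep(.2); f0=np.array(manip.read_wrist_force())
    t=manip.line_to(w(x,y-.018,.027),feed=.02,threshold=1.8)
    f=np.array(manip.read_wrist_force())-f0
    fd=DR.T@f[:2]; pos=dk(manip.read_tool_pos())
    print(k,t,"force deck",fd.round(2),"z",f[2].round(2),"tcp",pos.round(4),"t",manip.read_t())
    manip.line_to(w(x,y-.06,.027),feed=.12)
    manip.line_to(w(x,y-.06,.13),feed=.2)
    if t: break
p=manip.capture("top"); save(p,"top2.png",(160,80,480,320),2.5)
E
```

```text
B False force deck [-0.1   0.59] z 1.22 tcp [ 0.005  -0.1261] t 7.1333
A False force deck [-0.22 -1.64] z -0.3 tcp [ 0.071  -0.1386] t 11.8833
C True force deck [1.04 0.47] z 1.21 tcp [-0.0773 -0.1369] t 16.0583
```

View pics/top2.png

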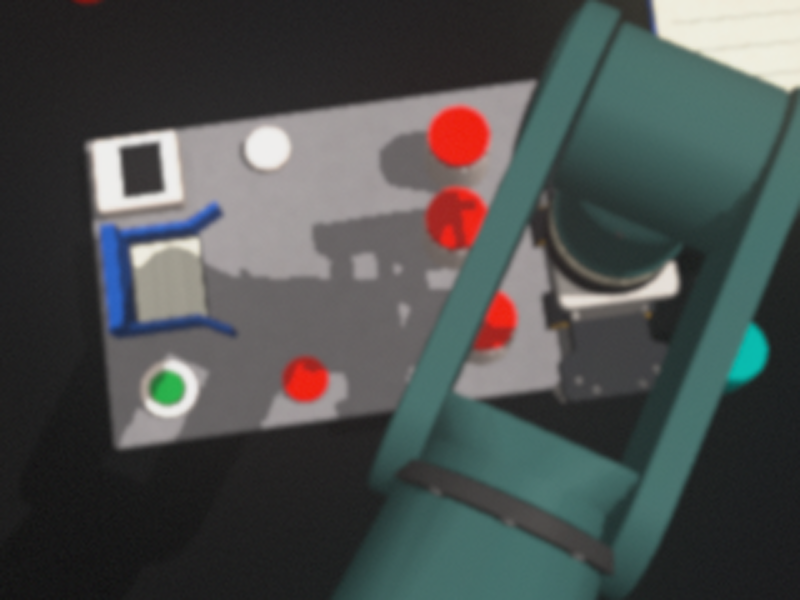

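```bash
python3 - <<'E'
from h import *
r=rot(0); x,y=-.0774,-.1052
def rd(n=6):
    o=[]
    for _ in range(n): o.append(manip.read_wrist_force()); manip.sleep(.02)
    o=np.array(o); return o.mean(0),o.std(0)
manip.line_to(w(x,y-.055,.027),feed=.15)
f0,s=rd(10); print("noise",s.round(2))
manip.line_to(w(x,y-.036,.027),feed=.06)
for i in range(5):
    t=manip.line_to(w(x,y-.034+.004*i,.027),feed=.02)
    f,_=rd(4); print(dk(manip.read_tool_pos()).round(4),(DR.T@(f-f0)[:2]).round(2))
print(manip.read_t())
E
```

```text
noise [0.29 0.47 0.67]
[-0.0774 -0.1393] [ 0.15 -0.07]
[-0.0772 -0.1354] [ 0.69 -1.6 ]
[-0.0775 -0.1311] [-0.03 -2.46]
[-0.0775 -0.1269] [-0.5  -1.75]
[-0.0773 -0.1229] [ 0.08 -2.15]
20.6083
```

```bash
python3 - <<'E'
from h import *
r=rot(0)
def rd(n=6):
    o=[]
    for _ in range(n): o.append(manip.read_wrist_force()); manip.sleep(.02)
    return np.array(o).mean(0)
x0,y0=dk(manip.read_tool_pos())
manip.line_to(w(x0,y0-.035,.027),feed=.15)
manip.line_to(w(x0,y0-.035,.11),feed=.2)
x,y=.071,-.1082
manip.move_to(w(x,y-.05,.11),r)
manip.line_to(w(x,y-.05,.027),feed=.15)
f0=rd(10)
manip.line_to(w(x,y-.033,.027),feed=.06)
for i in range(3):
    manip.line_to(w(x,y-.027+.004*i,.027),feed=.02)
    f=rd(6); print(dk(manip.read_tool_pos()).round(4),(DR.T@(f-f0)[:2]).round(2))
manip.line_to(w(x,y-.055,.027),feed=.15)
manip.line_to(w(x,y-.055,.13),feed=.2)
p=manip.capture("top"); save(p,"top3.png",(160,80,480,320),2.5)
print(manip.read_t())
E
```

```text
[ 0.071  -0.1352] [0.1  0.15]
[ 0.071 -0.131] [-0.07 -0.53]
[ 0.071  -0.1271] [-0.18  0.12]
26.0583
```

View pics/top3.png

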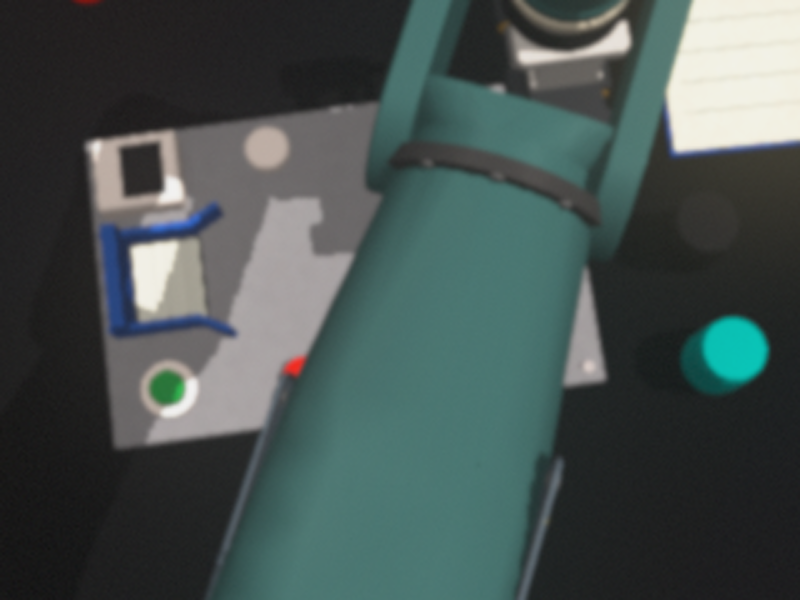

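```bash
python3 - <<'E'
from h import *
C=np.array([-.0774,-.0925]); G=np.array([0,.045]); d=G-C; d/=np.linalg.norm(d); a=-np.arctan2(d[0],d[1]); r=rot(a)
print(a)
s=C-.052*d
manip.move_to(w(*s,.12),r)
manip.line_to(w(*s,.027),feed=.15)
manip.line_to(w(*(C-.034*d),.027),feed=.06)
manip.line_to(w(*(G-.0304*d),.027),feed=.04)
p=manip.capture("side"); save(p,"side4.png",(180,100,500,340),2.5)
for k in manip.look_for(p,"jar_a"): print(np.round(k["location"],3),dk(k["location"]).round(3),round(k["confidence"],2))
print(manip.read_t(), dk(manip.read_tool_pos()))
E
```

```text
-0.5127001694079681
[ 0.625 -0.08   0.061] [ 0.062 -0.115] 0.97
[ 0.559 -0.091  0.065] [-0.005 -0.115] 0.84
[ 0.341 -0.136  0.049] [-0.227 -0.125] 0.76
[0.536 0.046 0.064] [-0.005  0.023] 0.74
[ 0.461 -0.302  0.057] [-0.136 -0.308] 0.63
32.2917 [-0.0149534   0.01847603]
```

View pics/side4.png

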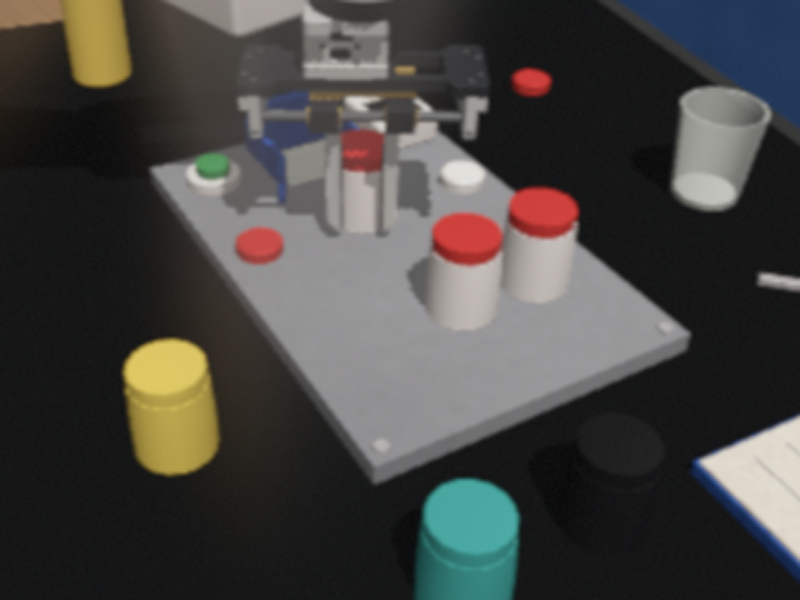

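```bash
python3 - <<'E'
from h import *
r=rot(0)
P=dk(manip.read_tool_pos()); d=np.array([np.sin(.5127),np.cos(.5127)])
manip.line_to(w(*(P-.022*d),.027),feed=.1)
manip.line_to(w(0,-.012,.027),rot=r,feed=.06)
manip.line_to(w(0,.012,.027),feed=.06)
print(manip.line_to(w(0,.075,.027),feed=.04,threshold=12))
manip.sleep(.1); print(dk(manip.read_tool_pos()).round(4))
print(manip.line_to(w(0,.119,.027),feed=.03,threshold=10))
print(dk(manip.read_tool_pos()).round(4), manip.read_wrist_force(), manip.read_t())
p=manip.capture("side"); save(p,"side5.png",(220,100,420,250),4)
E
```

```text
False
[0.0001 0.0748]
True
[-0.0009  0.1144] [ 0.43251573 -0.4978116  -0.06519789] 37.1
```

View pics/side5.png

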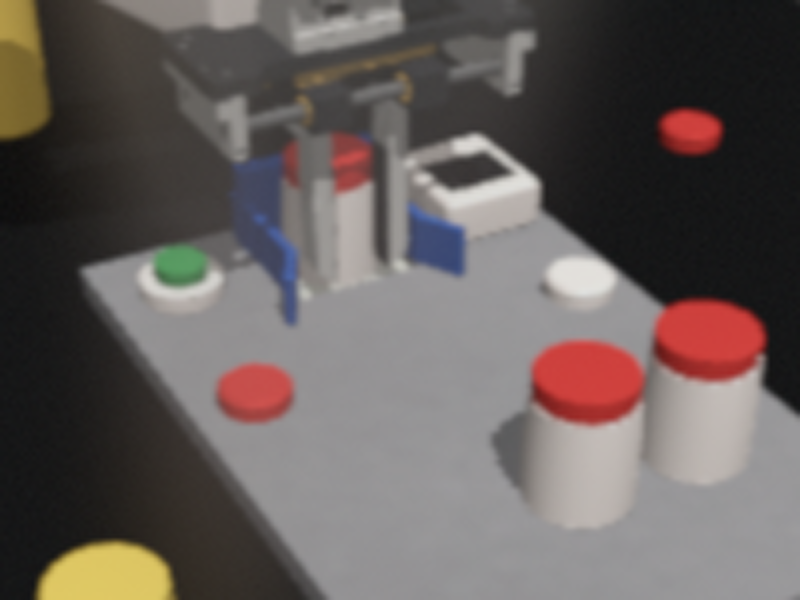

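```bash
python3 - <<'E'
from h import *
print(manip.line_to(w(-.0009,.106,.027),feed=.05))
print(manip.line_to(w(-.0009,.120,.027),feed=.02,threshold=9))
print(dk(manip.read_tool_pos()).round(4), np.round(manip.read_wrist_force(),1))
manip.line_to(w(-.0009,.06,.027),feed=.1)
manip.line_to(w(-.0009,.06,.16),feed=.2)
manip.grip(0.0)
manip.move_to(w(-.16,-.02,.2),rot(0))
p=manip.capture("top"); save(p,"top6.png",(180,110,380,260),4)
p=manip.capture("side"); save(p,"side6.png",(220,100,420,250),4)
print(manip.read_t())
E
```

```text
False
True
[-0.0009  0.1143] [ 0.9 -2.2  1.4]
41.0
```

View pics/top6.png

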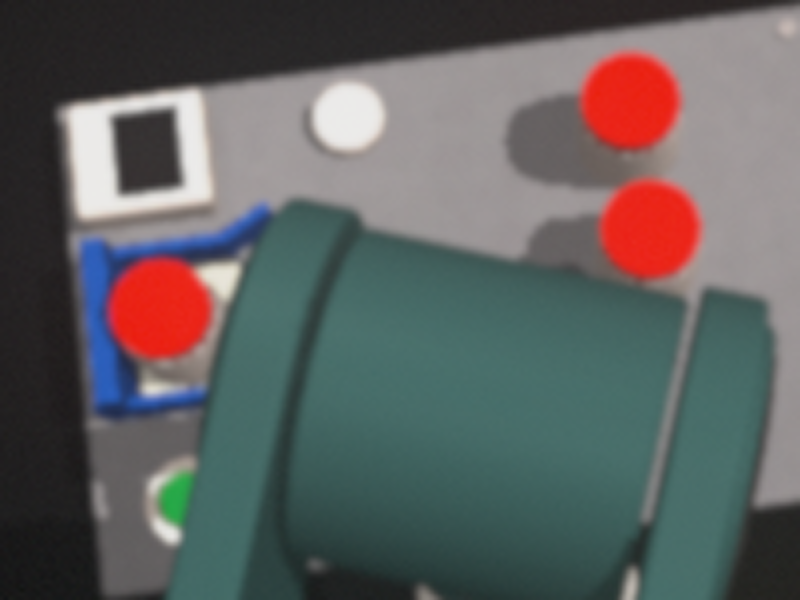

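View pics/side6.png

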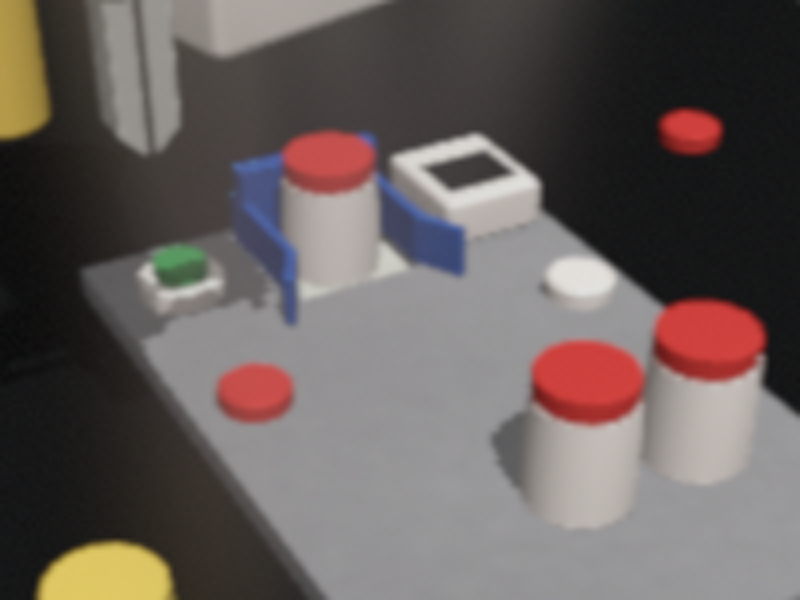

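```bash
python3 - <<'E'
from h import *
p=manip.capture("top")
hsv=cv2.cvtColor(p["frame"],cv2.COLOR_RGB2HSV)
n,_,st,ce=cv2.connectedComponentsWithStats(cv2.inRange(hsv,(0,150,90),(8,255,255)))
for i in range(1,n):
    if st[i,4]>200: print(ce[i].round(1),dk(back(p,ce[i],.081)).round(4))
manip.move_to(w(-.0903,.1498,.075),rot(0))
f0=np.array(manip.read_wrist_force())
manip.line_to(w(-.0903,.1498,.048),feed=.08)
t=manip.line_to(w(-.0903,.1498,.022),feed=.015,threshold=12)
z=manip.read_tool_pos()[2]; f=np.array(manip.read_wrist_force())-f0
print(t,z,f.round(1))
s=manip.capture("side"); save(s,"side7.png",(220,100,420,250),4)
print(manip.read_t())
E
```

```text
[193.9  71.4] [0.2443 0.1739]
[337. 135.] [ 0.0699 -0.0941]
[342.  166.9] [ 0.0044 -0.0944]
[220.1 187.2] [-0.0029  0.1446]
[ 42.7 253.5] [-0.0844  0.4923]
True 0.0323696554669846 [-1.1 -0.8  4.2]
43.5833
```

View pics/side7.png

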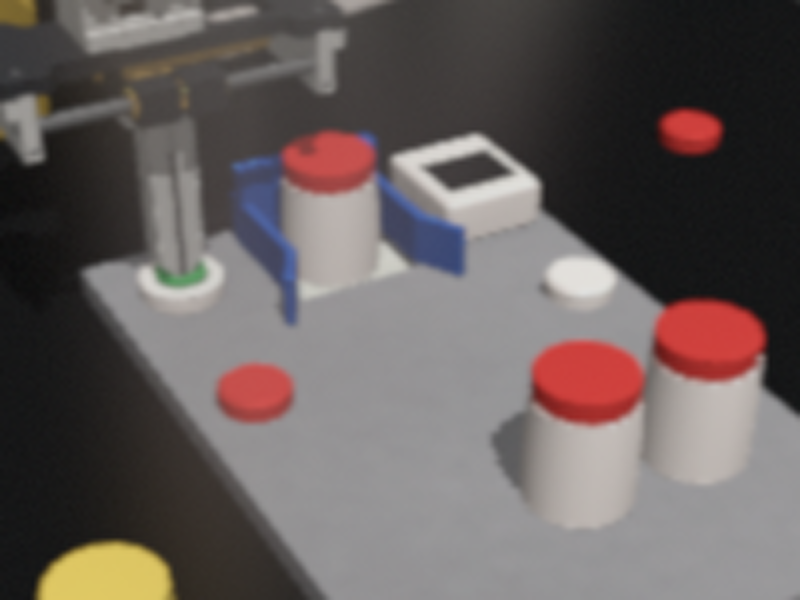

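```bash
python3 - <<'E'
from h import *
print(manip.line_to(w(-.0903,.1498,.024),feed=.015,threshold=18),manip.read_tool_pos()[2])
manip.sleep(.3)
manip.line_to(w(-.0903,.1498,.15),feed=.12)
manip.move_to(w(-.2,-.02,.22),rot(0))
p=manip.capture("top")
hsv=cv2.cvtColor(p["frame"],cv2.COLOR_RGB2HSV)
n,_,st,ce=cv2.connectedComponentsWithStats(cv2.inRange(hsv,(0,150,90),(8,255,255)))
for i in range(1,n):
    if st[i,4]>150: print(ce[i].round(1),dk(back(p,ce[i],.081)).round(4))
s=manip.capture("side"); save(s,"side8.png",(220,100,420,250),4)
print(manip.read_t())
E
```

```text
True 0.032306664106288414
[193.9  71.4] [0.2442 0.174 ]
[337. 135.] [ 0.0699 -0.0941]
[341.9 166.9] [ 0.0045 -0.0944]
[220.1 187.2] [-0.0027  0.1447]
[ 42.7 253.5] [-0.0844  0.4923]
46.2833
```

View pics/side8.png

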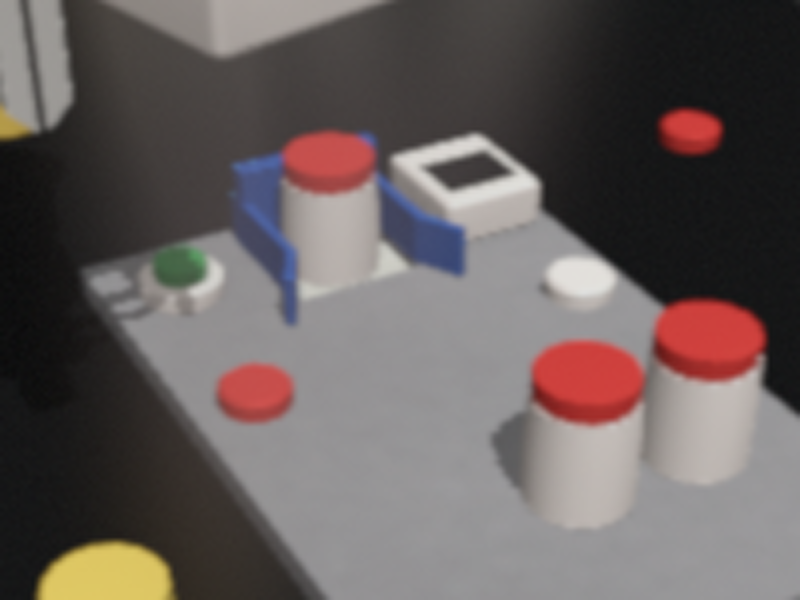

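The jar stands home at crop (330,210). The button at (180,265) is released, the caps are where they were, and the light jars are upright.

```bash
python3 -c "
from h import *
manip.hand_in(); print(manip.read_t())"
```

```text
the job is handed in; nothing more can be done
the job is handed in; nothing more can be done
```

The heavy jar is home in the bay, the start button has been pressed and released, and the job was handed in at about 46 s of the allowed 72 s.

- **Finding the heavy jar:** I pushed all three jars gently. The one on the button side resisted with about 2 N (readings 1.6 to 2.5 N, a little under the 2.5 to 4 N stated, as I took them while paused). The +x jar averaged about 0 to 0.5 N. The middle jar got only one noisy push reading and never tripped the 1.8 N stop. The force sensor is noisy: one early single reading on the +x jar showed 1.6 N, so I repeated that jar with averaged readings.
- **Into the bay:** I slid the heavy jar diagonally, then straight in along the bay, until it met the back stop. A second push stopped at the same place, within 0.1 mm. From the top camera its lid is at deck (-3, +145) mm, with home at (0, +145). I had no reading of how far the pan sank.
- **Start button:** Two presses, at 12 N and then 18 N, both ended at the same hard stop, well past the 5 N needed for full travel. I did not read the button's travel directly.
- **Last pictures:** The button is released, the two light jars stand upright, both caps lie where they were, and the arm is clear of everything.

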